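# Put the binding plate away and shut the wax chest

### The job

Slide the brass binding plate out from under the stack of pole baskets, leaving the baskets neatly stacked where they are, and lay it flat in the wide, empty compartment of the plywood chest. Then lift the knee of the chest's folding lid stay past centre to unlock it, and lower the lid gently, without letting it slam, until it is fully shut. Leave everything else on the bench and in the chest where it is.

Things in the scene. Friction and masses are not known exactly. Their poses are not given: they have to be found in the camera images.
- box: Plywood chest fixed to the bench, 200 (x) x 230 (y) x 80 mm high, walls 10, floor 8 mm. Origin: centre of its underside; x points from its front to its hinge side, y left, z up. A 50 mm high, 6 mm divider at y = -25 mm leaves an empty wide compartment (x -90 to 90, y -22 to 105) and a narrow one holding two wax bars. Lid hinge line: parallel to y at x = 100, z = 86.
- lid (a joint): Lid hinge, rad: 0 as found (85 degrees open, leaning 5 degrees from upright to the chest's front), grows as it comes down, 1.484 = shut; the stay lets it back only to -0.015. Plywood board 200 x 230 x 12 mm, 0.45 kg, mid-plane through the hinge line. Stiff hinge (0.5 N m friction): an unlocked lid stays where left, and is pushed down. With the stay locked it cannot be lowered.
- lid_edge (a point): Middle of the lid's free edge, in its mid-plane, 200 mm from the hinge line; about 285 mm above the bench when open.
- knee (a joint): Knee of the folding stay, rad: 0 as found (sagging past centre against a stop: locked), 0.21 = links in line (dead centre), more = lifted past centre, unlocked; about 2.74 with the lid shut. Barely past centre it sags back; beyond about 0.5 it stays.
- stay_pivot (a point): Pivot of the stay's lower link, outside the chest's left (+y) wall at x = -30, y = 120, z = 36 mm of the chest's frame. Two flat steel links, each 97 mm between pivots, 14 mm wide, swing in the chest's x-z plane: the lower from here up to the knee, the upper from the knee to the lid's left edge 100 mm from the hinge line.
- knee_grip (a point): Centre of the knee's grip, a round rubber rod (16 mm diameter, 74 long, along the chest's y) sticking out from the stay at the knee; 56 mm out from its plane. It circles the stay pivot at 97 mm: found 45 degrees above the chest's +x, 104 mm above the bench; lifting moves it up and to the front; dead centre 51 degrees; at 91 degrees the lid is about 20 degrees lower; shut 131.
- plate_mid (a point): Centre (half-way up) of the brass binding plate, 150 (x) x 40 (y) x 8 mm, about 0.4 kg, lying flat on the bench under the stack of pole baskets. Its -x end sticks out between the two stop dowels, some 65 mm beyond the baskets' rims.
- stack_place (a point): Point on the bench under the middle of the basket stack; its x points away from the side where the plate sticks out. Two fixed upright wooden dowels, 12 mm diameter, 40 mm tall, at x = -40, y = +-34 mm of this point stop the baskets when the plate is drawn out along -x.
- basket0_mid (a point): Centre (half-way up) of the lowest pole basket of the stack: grey spoked plastic disc, 90 mm diameter, 12 mm thick, 30 g.
- basket1_mid (a point): Centre (half-way up) of the middle pole basket of the stack: grey spoked plastic disc, 90 mm diameter, 12 mm thick, 30 g.
- basket2_mid (a point): Centre (half-way up) of the top pole basket of the stack: grey spoked plastic disc, 90 mm diameter, 12 mm thick, 30 g.
- can_mid (a point): Bystander: centre (half-way up) of: aluminium wax can, upright, 50 mm diameter, 115 mm tall.
- buckle_mid (a point): Bystander: centre (half-way up) of: black plastic ski boot buckle, 66 x 26 x 20 mm, lying flat.
- brake_mid (a point): Bystander: centre (half-way up) of: bent steel ski brake, a flat U of 8 mm wire with two black feet, 115 x 90 x 10 mm.
- cork_mid (a point): Bystander: centre (half-way up) of: cork block, 80 x 45 x 28 mm.
- brush_mid (a point): Bystander: centre (half-way up) of: wax brush, 50 x 120 mm, 34 mm tall, bristles down.
- bar0_mid (a point): Bystander: centre (half-way up) of: wax bar, 75 x 34 x 22 mm, in the narrow compartment of the chest.
- bar1_mid (a point): Bystander: centre (half-way up) of: wax bar, 75 x 34 x 22 mm, in the narrow compartment of the chest.
- spare_mid (a point): Bystander: centre (half-way up) of: single pole basket lying flat on the bench, 90 mm diameter, 12 mm thick.
Not all that is in view belongs to the job. Leave any green look-alike of the part that bears basket1_mid alone. Of the things shaped like the part that bears plate_mid, the brass one is meant.

How it is judged (in metres and radians):
On the way, in this order (a step that is already met when the one before it is completed fails the run):
1. the plate has been slid clear of the stack, the baskets still stacked (horizontal distance between plate_mid and stack_place above 0.115 m and horizontal distance between each of basket0_mid, basket1_mid, basket2_mid and stack_place below 0.025 m and angle between each of basket0_mid, basket1_mid, basket2_mid's own z axis and vertical below 0.15 rad), for 0.1 s.
2. the plate lies flat on the floor of the wide compartment, stay still locked (z of plate_mid in the frame of box below 0.02 m and y of plate_mid in the frame of box between -0.01 and 0.1 m and x of plate_mid in the frame of box between -0.06 and 0.06 m and angle between plate_mid's own z axis and vertical below 0.12 rad and value of joint knee below 0.15 rad), for 0.2 s.
3. the knee of the stay has been lifted past centre (value of joint knee above 0.3 rad), for 0.1 s.
4. the lid is fully shut (value of joint lid above 1.44 rad), for 0.2 s.
At the end, for the whole second after the job is handed in: Lid within 0.044 rad of shut; plate flat (0.12 rad) on the floor of the wide compartment (centre under 20 mm high in the chest frame, |x| < 60, y -10 to 100 mm); three baskets still stacked, flat (0.15 rad), each within 25 mm of its place (value of joint lid above 1.44 rad and z of plate_mid in the frame of box below 0.02 m and y of plate_mid in the frame of box between -0.01 and 0.1 m and x of plate_mid in the frame of box between -0.06 and 0.06 m and angle between plate_mid's own z axis and vertical below 0.12 rad and horizontal distance between each of basket0_mid, basket1_mid, basket2_mid and stack_place below 0.025 m and angle between each of basket0_mid, basket1_mid, basket2_mid's own z axis and vertical below 0.15 rad and height (world z) of basket2_mid above 0.025 m); the robot touches nothing.
It fails at once if a pole basket of the stack is toppled, lifted off or carried away (moved over 40 mm) (distance of any of basket0_mid, basket1_mid, basket2_mid from where it was at the start of the episode above 0.04 m).
It fails at once if the lid slams (comes down faster than 2.5 rad/s) (velocity of joint lid above 2.5 rad/s).
It fails at once if a bystander is moved over 30 mm (distance of any of can_mid, buckle_mid, brake_mid, cork_mid, brush_mid, bar0_mid, bar1_mid, spare_mid from where it was at the start of the episode above 0.03 m).
It also fails if it takes over 72 s, if anything falls off the work surface, if the arm or the gripper's body presses on something with over 40 N, if the wrist force passes 120 N, or if a joint passes its speed limit or range.

### The arm

A 6-joint arm with a two-finger parallel gripper is mounted at the origin on the work surface. World frame = base frame: x ahead of the robot, y to its left, z up, the work surface at z = 0. Lengths are in mm, angles in rad, forces in N, time in s.
With the tool pointing down it reaches from about 300 to 850 mm from the base axis. Payload 5.4 kg.
Tool frame: the origin (TCP) lies midway between the tips of the shut fingers; the grasp point (between the pads) lies 19 mm behind it; y points along the fingers, z is the direction in which the jaws open and shut, and the axes are right-handed (so a half turn about y gives the same grasp; the last joint's range is limited). The gripper opens to 85 mm and grips with 20 to 120 N. Pads are 22 mm wide; open, the fingers measure 114 mm over their backs; the gripper's body (76 mm by 85 mm) begins 54 mm behind the grasp point. The pads swing forward as they close: fully open they stand 13 mm farther back than shut.
Start: joints at [1.097, 0.158, 1.597, -0, 1.386, -0.21], TCP at [149.943, 555.089, 231.299] pointing down, gripper open.
Joint ranges: [-2.91, 2.91], [-0.94, 2.29], [0.18, 2.7], [-1.29, 4.43], [0.17, 2.64], [-3, 3]. Speed limits (rad/s): [2.57, 2.57, 3.14, 3.14, 3.14, 3.14].

### API

Orientations are given as a rotation vector (axis times angle).
In Python, from bench import bot gives the robot as it stands.
- The arm moves only by the tool step_arm, never from a script. Its argument "steps" is a list of rows, each an object with "linear": the shift along the tool's x, y, z in units of 0.02 m (1.0 is 0.02 m), a list of three; "twist": the turn about the tool's y in units of 0.08 rad (1.0 is 0.08 rad). In form: [{"linear": [dx, dy, dz], "twist": twist}, ...]. A call has exactly 10 rows; each row shifts and turns the commanded pose from where the row before left it, along the tool's axes as they then stand; what a row does not reach is not made up. A row lasts 1/10 s, in which the tool goes at most 50 mm and 8.59 degrees, less where a joint would pass 70% of its speed; a pose out of reach is approached as far as the arm can. A call with a number of a shift or a turn outside -1 to 1 is refused whole. A call with a gripper value outside its range is refused whole. "grip" is the finger opening in mm, from 0 to 85.4, set as the call begins (left out, the last holds). The fingers move at their own pace and stop on an object; "squeeze" is the grip in N (left out, the last holds). Time passes only in rows, so rows that do not move let the fingers close, or fill a call up. It gives the time, the measured TCP pose, the force and the opening at its end, in the units of the state.
- bot.state(): the state, without advancing time (a new reading comes with each control period).
- bot.capture(name): name is "side" or "top"; returns the picture (420x560x3 uint8, red, green, blue); there is no depth.
- bot.camera_info(name): a dict with "K" (3x3 intrinsics, pixels), "rvec" (rotation vector, rad) and "tvec" (3), from world to camera coordinates, as OpenCV has them. Camera axes: x right, y down, z forward; pixel columns grow to the right and rows downward; lengths in mm; the calibration is good to about 2 mm. A picture is of the moment at which its call begins. camera_info takes no time and is no camera call.
- bot.sign_off(): hands the job in, once; it reports no verdict.
The state is a dict: "t": time; "q": joint angles; "joint_velocities": joint speeds; "tau": joint torques, N m; "tcp_pos": TCP position; "tcp_rot": TCP orientation; "force": force on the tool from outside, world axes, zero at the start; "ft_torque": the same for the moment, N m; "finger_gap": finger opening in mm.
Only numpy, scipy, OpenCV 4.12 (cv2) and the standard library are available. Lean on these libraries where they do the work, as an engineer would, in place of code of your own. Each camera call takes 0.05 s, during which the arm holds its last target. There are 200 camera calls.

## Working session

There is one attempt and no reset: what is moved stays moved. The work goes in short steps, Python scripts to look and compute and a tool call to move; the robot and the scene stay as the last step left them, time stands still between calls to the robot, and variables do not carry over. Pictures are saved under pics/ and viewed, about 8 in all and at most 12, crops included, and the job is handed in when it is done.

Besides the shell and the picture viewer there is one more tool, called in YAML: its name, and indented under it one key for each argument. step_arm: Moves the arm, as the interface text tells. Shifts and turns lie within -1 to 1; 1 stands for 0.02 m of shift or 0.08 rad of turn. Its arguments: {"type":"object","properties":{"steps":{"type":"array"},"grip":{"type":"number"},"squeeze":{"type":"number"}},"required":["steps"]}

```bash
mkdir -p pics; cat > h.py <<'E'
import numpy as np, cv2
from bench import bot
from scipy.spatial.transform import Rotation as R
def cam(n):
    c=bot.camera_info(n); return np.array(c["K"]),R.from_rotvec(np.ravel(c["rvec"])).as_matrix(),np.ravel(c["tvec"])
def ray(n,px):
    K,r,t=cam(n); d=r.T@np.linalg.inv(K)@np.array([px[0],px[1],1.]); return -r.T@t,d
def onplane(n,px,z):
    o,d=ray(n,px); return o+d*(z-o[2])/d[2]
def proj(n,P):
    K,r,t=cam(n); p=K@(r@np.array(P,float)+t); return p[:2]/p[2]
def snap(n,f):
    im=bot.capture(n); cv2.imwrite("pics/"+f,im[:,:,::-1]); return im
E
python3 - <<'E'
from h import *
for n in("top","side"):
    snap(n,n+"0.png"); K,r,t=cam(n); print(n,K[0,0],(-r.T@t).round(),r[2].round(2))
s=bot.state(); print(s); print(R.from_rotvec(s["tcp_rot"]).as_matrix().round(3))
E
```

```text
top 391.572039199245 [ 292.   57. 1119.] [ 0.21 -0.   -0.98]
side 485.99214318210886 [ 287. -875.  967.] [ 0.14  0.77 -0.63]
{'t': 0.1, 'q': array([ 1.09689197e+00,  1.58973768e-01,  1.59810267e+00,  1.31716011e-05,
        1.38622044e+00, -2.10111631e-01]), 'joint_velocities': array([-0.00053893, -0.00348709, -0.00266299,  0.00028167,  0.00142295,
       -0.00147208]), 'tau': array([-2.81163275e-04, -3.96992004e+01, -3.32336390e+01, -2.05968572e-04,
        4.14451759e-03,  4.09075824e-06]), 'tcp_pos': array([149.69754228, 554.60972799, 230.42407583]), 'tcp_rot': array([-1.56246193,  0.20758081, -0.20666146]), 'force': array([-0.38744184,  0.09886839, -0.98698252]), 'ft_torque': array([-0.00726148,  0.03251127,  0.02015309]), 'finger_gap': 85.11128731641483}
[[ 0.965 -0.001  0.261]
 [-0.261 -0.002  0.965]
 [-0.    -1.    -0.002]]
```

View pics/top0.png

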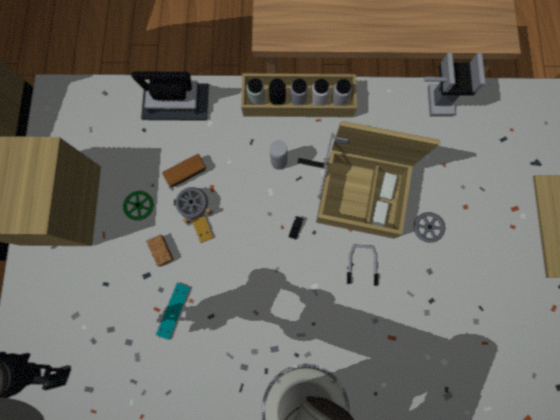

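View pics/side0.png

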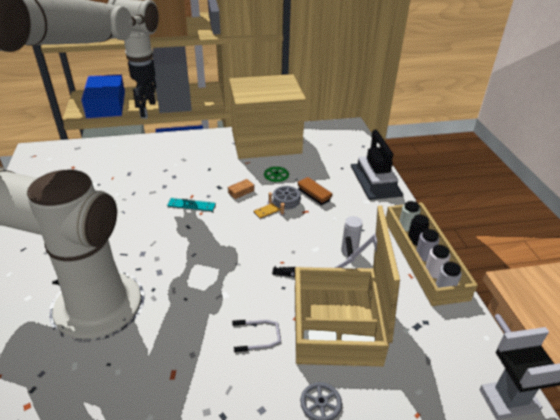

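```bash
python3 - <<'E'
from h import *
a=cv2.imread("pics/top0.png"); b=cv2.imread("pics/side0.png")
def up(im,x,y,w,h,s): return cv2.resize(im[y:y+h,x:x+w],None,fx=s,fy=s,interpolation=cv2.INTER_CUBIC)
A=up(a,150,160,80,100,4);B=up(a,260,105,180,150,2.667)
C=up(b,240,165,100,60,4); D=up(b,265,200,140,170,1.4)
c=np.zeros((600,800,3),np.uint8)
c[:400,:320]=A; c[:400,320:]=B[:400,:480]
C=up(b,240,180,100,50,4); c[400:,:400]=C
D=up(b,260,200,150,75,2.667); c[400:,400:]=D[:200,:400]
cv2.imwrite("pics/crop1.png",c)
E
```

```text
(no output)
```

View pics/crop1.png

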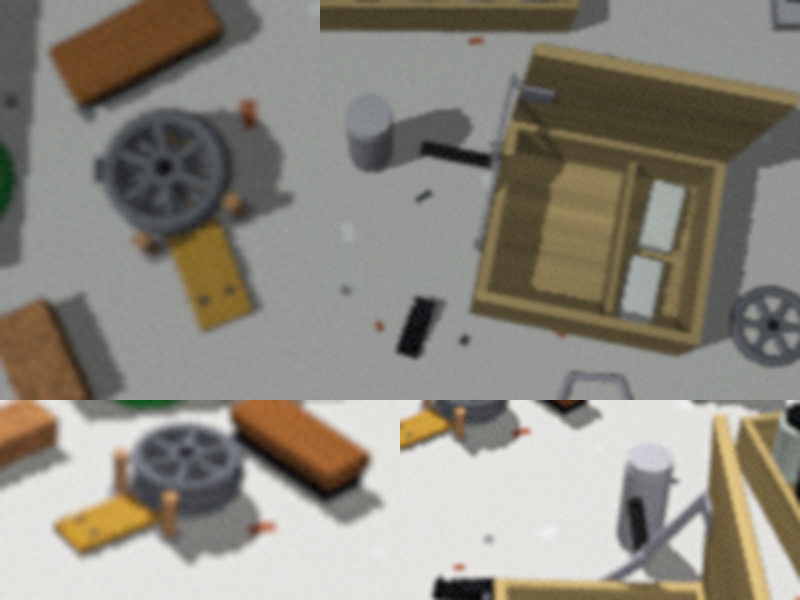

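```bash
python3 - <<'E'
from h import *
print("FL side",onplane("side",(296,268.5),80).round(1))
B=lambda u,v:(260+(u-320)/2.6667,105+v/2.6667); A=lambda u,v:(150+u/4,160+v/4)
for n,u in dict(FL=(475,297),FR=(693,338),BL=(507,122),BR=(727,160)).items(): print(n,onplane("top",B(*u),80).round(1))
for n,p,z in [("divF",B(607,308),50),("divB",B(632,165),50),("gripout",B(423,148),104),("gripin",B(490,160),104),("can",B(370,115),115),("buckle",B(417,326),20)]: print(n,onplane("top",p,z).round(1))
print("stack",onplane("top",A(166,167),44).round(1), [onplane("top",A(*p),40).round(1) for p in((143,240),(233,202))])
im=cv2.cvtColor(cv2.imread("pics/top0.png"),cv2.COLOR_BGR2HSV)
m=cv2.inRange(im,(15,150,60),(30,255,255)); m[:,:180]=0;m[:,230:]=0;m[:205]=0;m[260:]=0
c=max(cv2.findContours(m,0,1)[0],key=cv2.contourArea); r=cv2.minAreaRect(c);print(r)
for p in cv2.boxPoints(r): print(p,onplane("top",p,8).round(1))
E
```

```text
FL side [504.5 -38.4  80. ]
FL [504.7 -31.7  80. ]
FR [ 464.2 -251.    80. ]
BL [693.  -67.3  80. ]
BR [ 652.9 -296.7   80. ]
divF [ 500.2 -171.8   50. ]
divB [ 656.8 -204.4   50. ]
gripout [654.9  22.  104. ]
gripin [642.6 -46.4 104. ]
can [685.9  76.4 115. ]
buckle [484.9  25.4  20. ]
stack [551.5 322.1  44. ] [array([499.7, 336.2,  40. ]), array([527.5, 274.5,  40. ])]
((202.2413787841797, 228.10345458984375), (23.397611618041992, 12.255891799926758), 68.19859313964844)
[192.2069  219.51724] [507.5 325.9   8. ]
[203.5862  214.96552] [521.1 293.8   8. ]
[212.27586 236.68967] [457.8 265.7   8. ]
[200.89656 241.2414 ] [444.5 297.6   8. ]
```

step_arm:
  grip: 62
  squeeze: 60
  steps:
    - {"linear": [0, 0.5, 0], "twist": -0.855}
    - {"linear": [0, 0.5, 0], "twist": -0.855}
    - {"linear": [0, 0.5, 0], "twist": -0.855}
    - {"linear": [0, 0.5, 0], "twist": -0.855}
    - {"linear": [0, 0.5, 0], "twist": -0.855}
    - {"linear": [0, 0.5, 0], "twist": -0.855}
    - {"linear": [0, 0.5, 0], "twist": -0.855}
    - {"linear": [0, 0.5, 0], "twist": -0.855}
    - {"linear": [0, 0.5, 0], "twist": -0.855}
    - {"linear": [0, 0.5, 0], "twist": -0.855}

```text
t: 1.1
tcp_pos: [149.7, 554.7, 130.3]
tcp_rot: [-1.546, -0.331, 0.332]
force: [0.1, -1.2, -0.4]
finger_gap: 62.1
```

step_arm:
  steps:
    - {"linear": [0.455, 0, -0.93], "twist": 0}
    - {"linear": [0.455, 0, -0.93], "twist": 0}
    - {"linear": [0.455, 0, -0.93], "twist": 0}
    - {"linear": [0.455, 0, -0.93], "twist": 0}
    - {"linear": [0.455, 0, -0.93], "twist": 0}
    - {"linear": [0.455, 0, -0.93], "twist": 0}
    - {"linear": [0.455, 0, -0.93], "twist": 0}
    - {"linear": [0.455, 0, -0.93], "twist": 0}
    - {"linear": [0.455, 0, -0.93], "twist": 0}
    - {"linear": [0.455, 0, -0.93], "twist": 0}

```text
t: 2.1
tcp_pos: [309.2, 421.5, 130.9]
tcp_rot: [-1.546, -0.329, 0.33]
force: [-0.3, 0.5, 0.6]
finger_gap: 61.8
```

step_arm:
  steps:
    - {"linear": [0.455, 0, -0.93], "twist": 0}
    - {"linear": [0.455, 0, -0.93], "twist": 0}
    - {"linear": [0.455, 0, -0.93], "twist": 0}
    - {"linear": [0.455, 0, -0.93], "twist": 0}
    - {"linear": [0.455, 0, -0.93], "twist": 0}
    - {"linear": [0.455, 0, -0.93], "twist": 0}
    - {"linear": [0.455, 0, -0.93], "twist": 0}
    - {"linear": [0.455, 0, -0.93], "twist": 0}
    - {"linear": [0.455, 0, -0.93], "twist": 0}
    - {"linear": [0.455, 0, -0.93], "twist": 0}

```text
t: 3.1
tcp_pos: [468.1, 289.0, 130.8]
tcp_rot: [-1.546, -0.329, 0.33]
force: [-0.5, -0.1, -0.3]
finger_gap: 62.2
```

```bash
cat >> h.py <<'E'
def st():
    s=bot.state(); M=R.from_rotvec(s["tcp_rot"]).as_matrix()
    print("t",round(s["t"],2),"p",s["tcp_pos"].round(1),"yaw x",round(float(np.arctan2(M[1,0],M[0,0])),3),"ydir",M[:,1].round(3),"F",s["force"].round(1),"gap",round(s["finger_gap"],1),"q6",s["q"].round(2)); return s,M
E
python3 - <<'E'
from h import *
st()
print("grip side",[onplane("side",p,104).round(1) for p in((347.4,237.5),(351,254.4))])
E
```

```text
t 3.1 p [468.1 289.  130.8] yaw x 0.42 ydir [-0.001 -0.    -1.   ] F [-0.5 -0.1 -0.3] gap 62.2 q6 [ 0.33  0.19  1.76  0.    1.18 -1.66]
grip side [array([656.8,  27.7, 104. ]), array([647.1, -35.4, 104. ])]
```

step_arm:
  steps:
    - {"linear": [0, 0.8, 0], "twist": 0}
    - {"linear": [0, 0.8, 0], "twist": 0}
    - {"linear": [0, 0.8, 0], "twist": 0}
    - {"linear": [0, 0.8, 0], "twist": 0}
    - {"linear": [0, 0.8, 0], "twist": 0}
    - {"linear": [0, 0.8, 0], "twist": 0}
    - {"linear": [0, 0.8, 0], "twist": 0}
    - {"linear": [0, 0.4, 0], "twist": 0}
    - {"linear": [0, 0.2, 0], "twist": 0}
    - {"linear": [0, 0.1, 0], "twist": 0}

```text
t: 4.1
tcp_pos: [467.9, 289.7, 5.2]
tcp_rot: [-1.546, -0.33, 0.33]
force: [1.0, -0.3, 1.0]
finger_gap: 61.5
```

```bash
python3 - <<'E'
from h import *
st()
a=snap("top","t1.png");b=snap("side","s1.png")
c=np.hstack([cv2.resize(a[185:265,150:240],(400,356),interpolation=2),cv2.resize(b[130:230,215:315],(356,356),interpolation=2)])
cv2.imwrite("pics/c2.png",c[:,:,::-1])
E
```

```text
t 4.1 p [467.9 289.7   5.2] yaw x 0.42 ydir [-0. -0. -1.] F [ 1.  -0.3  1. ] gap 61.5 q6 [ 0.33  0.39  1.81  0.    0.94 -1.66]
```

View pics/c2.png

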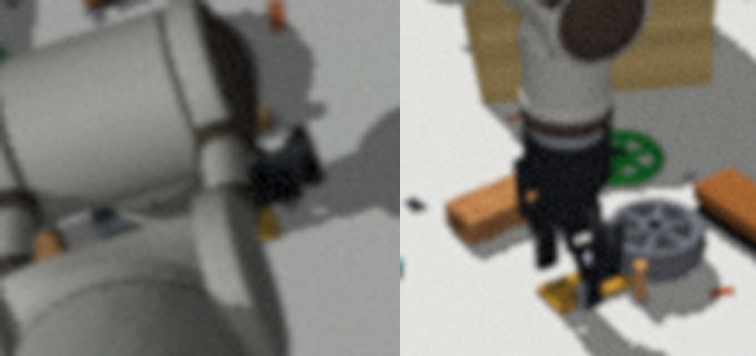

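step_arm:
  grip: 48
  steps:
    - {"linear": [0, 0, 0], "twist": 0}
    - {"linear": [0, 0, 0], "twist": 0}
    - {"linear": [0, 0, 0], "twist": 0}
    - {"linear": [0, 0.05, 0], "twist": 0}
    - {"linear": [0, 0.05, 0], "twist": 0}
    - {"linear": [0, 0.05, 0], "twist": 0}
    - {"linear": [0, 0.05, 0], "twist": 0}
    - {"linear": [0, 0.05, 0], "twist": 0}
    - {"linear": [0, 0, 0], "twist": 0}
    - {"linear": [0, 0, 0], "twist": 0}

```text
t: 5.2
tcp_pos: [467.8, 289.7, 0.3]
tcp_rot: [-1.546, -0.33, 0.33]
force: [-0.2, -0.3, 0.2]
finger_gap: 48.1
```

step_arm:
  grip: 30
  squeeze: 60
  steps:
    - {"linear": [0, 0.05, 0], "twist": 0}
    - {"linear": [0, 0.05, 0], "twist": 0}
    - {"linear": [0, 0, 0], "twist": 0}
    - {"linear": [0, 0, 0], "twist": 0}
    - {"linear": [0, 0, 0], "twist": 0}
    - {"linear": [0, 0, 0], "twist": 0}
    - {"linear": [0, 0, 0], "twist": 0}
    - {"linear": [0, 0, 0], "twist": 0}
    - {"linear": [0, 0, 0], "twist": 0}
    - {"linear": [0, 0, 0], "twist": 0}

```text
t: 6.2
tcp_pos: [468.2, 289.9, 0.1]
tcp_rot: [-1.546, -0.329, 0.33]
force: [-5.9, -2.5, 14.5]
finger_gap: 37.9
```

step_arm:
  steps:
    - {"linear": [0, -0.05, 0], "twist": 0}
    - {"linear": [-0.15, 0, 0], "twist": 0}
    - {"linear": [-0.3, 0, 0], "twist": 0}
    - {"linear": [-0.3, 0, 0], "twist": 0}
    - {"linear": [-0.3, 0, 0], "twist": 0}
    - {"linear": [-0.3, 0, 0], "twist": 0}
    - {"linear": [-0.3, 0, 0], "twist": 0}
    - {"linear": [-0.3, 0, 0], "twist": 0}
    - {"linear": [-0.3, 0, 0], "twist": 0}
    - {"linear": [-0.3, 0, 0], "twist": 0}

```text
t: 7.2
tcp_pos: [422.6, 269.3, 0.2]
tcp_rot: [-1.545, -0.333, 0.326]
force: [5.9, 2.4, 2.4]
finger_gap: 38.4
```

step_arm:
  steps:
    - {"linear": [-0.3, 0, 0], "twist": 0}
    - {"linear": [-0.3, 0, 0], "twist": 0}
    - {"linear": [-0.3, 0, 0], "twist": 0}
    - {"linear": [-0.3, 0, 0], "twist": 0}
    - {"linear": [-0.3, 0, 0], "twist": 0}
    - {"linear": [-0.3, 0, 0], "twist": 0}
    - {"linear": [-0.3, 0, 0], "twist": 0}
    - {"linear": [-0.3, 0, 0], "twist": 0}
    - {"linear": [-0.3, 0, 0], "twist": 0}
    - {"linear": [-0.3, 0, 0], "twist": 0}

```text
t: 8.2
tcp_pos: [367.6, 244.7, 0.2]
tcp_rot: [-1.545, -0.332, 0.327]
force: [4.4, 2.8, 4.5]
finger_gap: 37.9
```

```bash
python3 - <<'E'
from h import *
st()
a=snap("top","t2.png");b=snap("side","s2.png")
c=np.hstack([cv2.resize(a[170:270,150:250],(400,400),interpolation=2),cv2.resize(b[150:250,220:320],(400,400),interpolation=2)])
cv2.imwrite("pics/c3.png",c[:,:,::-1])
E
```

```text
t 8.2 p [3.676e+02 2.447e+02 2.000e-01] yaw x 0.42 ydir [ 0.003  0.001 -1.   ] F [4.4 2.8 4.5] gap 37.9 q6 [ 0.31  0.16  2.12  0.    0.86 -1.68]
```

View pics/c3.png

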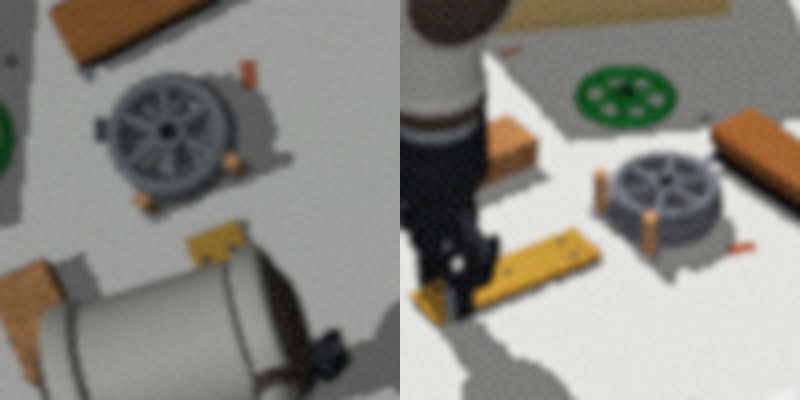

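step_arm:
  grip: 58
  steps:
    - {"linear": [0, 0, 0], "twist": 0}
    - {"linear": [0, 0, 0], "twist": 0}
    - {"linear": [0, -0.05, 0], "twist": 0}
    - {"linear": [0, -0.05, 0], "twist": 0}
    - {"linear": [0.5, 0, 0], "twist": 0}
    - {"linear": [0.8, 0, 0], "twist": 0}
    - {"linear": [0.8, 0, 0], "twist": 0}
    - {"linear": [0.6, 0, 0], "twist": 0}
    - {"linear": [0.1, 0, 0], "twist": 0}
    - {"linear": [0, 0, 0], "twist": 0}

```text
t: 9.3
tcp_pos: [417.9, 267.4, 1.2]
tcp_rot: [-1.546, -0.329, 0.33]
force: [-0.0, -0.2, -0.3]
finger_gap: 57.8
```

step_arm:
  grip: 30
  squeeze: 80
  steps:
    - {"linear": [0, 0.05, 0], "twist": 0}
    - {"linear": [0, 0.05, 0], "twist": 0}
    - {"linear": [0, 0, 0], "twist": 0}
    - {"linear": [0, 0, 0], "twist": 0}
    - {"linear": [0, 0, 0], "twist": 0}
    - {"linear": [0, 0, 0], "twist": 0}
    - {"linear": [0, 0, 0], "twist": 0}
    - {"linear": [0, 0, 0], "twist": 0}
    - {"linear": [0, 0, 0], "twist": 0}
    - {"linear": [0, 0, 0], "twist": 0}

```text
t: 10.3
tcp_pos: [417.2, 267.1, 0.2]
tcp_rot: [-1.546, -0.329, 0.33]
force: [-4.0, -2.7, 10.0]
finger_gap: 37.5
```

step_arm:
  steps:
    - {"linear": [0, -0.1, 0], "twist": 0}
    - {"linear": [0, -0.3, 0], "twist": 0}
    - {"linear": [0, -0.6, 0], "twist": 0}
    - {"linear": [0, -0.8, 0], "twist": 0}
    - {"linear": [0, -0.8, 0], "twist": 0}
    - {"linear": [0, -0.8, 0], "twist": 0}
    - {"linear": [0, -0.8, 0], "twist": 0}
    - {"linear": [0, -0.8, 0], "twist": 0}
    - {"linear": [0, -0.5, 0], "twist": 0}
    - {"linear": [0, -0.3, 0], "twist": 0}

```text
t: 11.3
tcp_pos: [418.0, 267.4, 116.5]
tcp_rot: [-1.545, -0.331, 0.328]
force: [-0.4, 1.0, -2.6]
finger_gap: 37.3
```

```bash
python3 - <<'E'
from h import *
st()
a=snap("top","t3.png");b=snap("side","s3.png")
c=np.hstack([cv2.resize(a[170:290,130:250],(400,400),interpolation=2),cv2.resize(b[120:240,200:320],(400,400),interpolation=2)])
cv2.imwrite("pics/c4.png",c[:,:,::-1])
E
```

```text
t 11.3 p [418.  267.4 116.5] yaw x 0.42 ydir [ 0.001  0.    -1.   ] F [-0.4  1.  -2.6] gap 37.3 q6 [ 0.33  0.08  1.93  0.    1.14 -1.67]
```

View pics/c4.png

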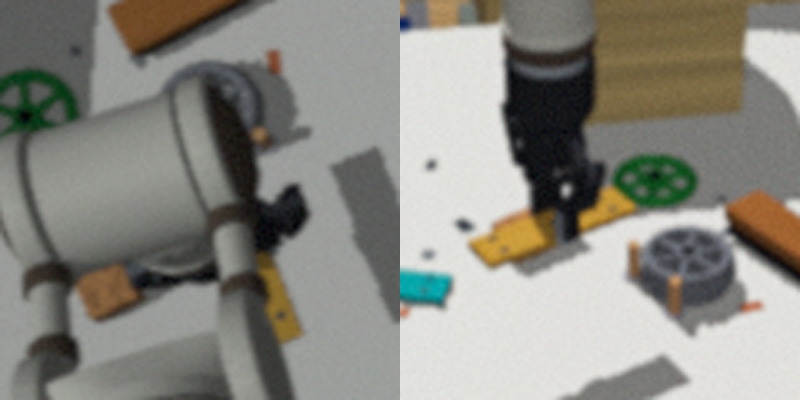

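step_arm:
  steps:
    - {"linear": [0, -0.1, 0], "twist": 0.754}
    - {"linear": [0, -0.1, 0], "twist": 0.754}
    - {"linear": [0, -0.1, 0], "twist": 0.754}
    - {"linear": [0, -0.1, 0], "twist": 0.754}
    - {"linear": [0, -0.1, 0], "twist": 0.754}
    - {"linear": [0, -0.1, 0], "twist": 0.754}
    - {"linear": [0, -0.1, 0], "twist": 0.754}
    - {"linear": [0, -0.1, 0], "twist": 0.754}
    - {"linear": [0, -0.1, 0], "twist": 0.754}
    - {"linear": [0, -0.1, 0], "twist": 0.754}

```text
t: 12.4
tcp_pos: [416.9, 267.0, 134.2]
tcp_rot: [-1.567, 0.147, -0.144]
force: [-0.1, -0.5, -3.3]
finger_gap: 37.5
```

step_arm:
  steps:
    - {"linear": [0.405, 0, -0.875], "twist": 0}
    - {"linear": [0.405, 0, -0.875], "twist": 0}
    - {"linear": [0.405, 0, -0.875], "twist": 0}
    - {"linear": [0.405, 0, -0.875], "twist": 0}
    - {"linear": [0.405, 0, -0.875], "twist": 0}
    - {"linear": [0.405, 0, -0.875], "twist": 0}
    - {"linear": [0.405, 0, -0.875], "twist": 0}
    - {"linear": [0.405, 0, -0.875], "twist": 0}
    - {"linear": [0.405, 0, -0.875], "twist": 0}
    - {"linear": [0.405, 0, -0.875], "twist": 0}

```text
t: 13.4
tcp_pos: [464.8, 79.7, 134.3]
tcp_rot: [-1.566, 0.145, -0.142]
force: [-0.2, 0.4, -3.8]
finger_gap: 37.3
```

step_arm:
  steps:
    - {"linear": [0.405, 0, -0.875], "twist": 0}
    - {"linear": [0.405, 0, -0.875], "twist": 0}
    - {"linear": [0.405, 0, -0.875], "twist": 0}
    - {"linear": [0.405, 0, -0.875], "twist": 0}
    - {"linear": [0.405, 0, -0.875], "twist": 0}
    - {"linear": [0.405, 0, -0.875], "twist": 0}
    - {"linear": [0.405, 0, -0.875], "twist": 0}
    - {"linear": [0.405, 0, -0.875], "twist": 0}
    - {"linear": [0.405, 0, -0.875], "twist": 0}
    - {"linear": [0.405, 0, -0.875], "twist": 0}

```text
t: 14.4
tcp_pos: [512.7, -107.0, 134.2]
tcp_rot: [-1.565, 0.145, -0.142]
force: [0.2, -0.0, -2.6]
finger_gap: 37.3
```

```bash
python3 - <<'E'
from h import *
st()
a=snap("top","t4.png");b=snap("side","s4.png")
c=np.hstack([cv2.resize(a[110:250,270:450],(514,400),interpolation=2)[:,:400],cv2.resize(b[190:370,230:410],(400,400),interpolation=2)])
cv2.imwrite("pics/c5.png",c[:,:,::-1])
E
```

```text
t 14.4 p [ 512.7 -107.   134.2] yaw x -0.183 ydir [-0.002  0.001 -1.   ] F [ 0.2 -0.  -2.6] gap 37.3 q6 [-0.44  0.13  1.83  0.    1.18 -1.82]
```

View pics/c5.png

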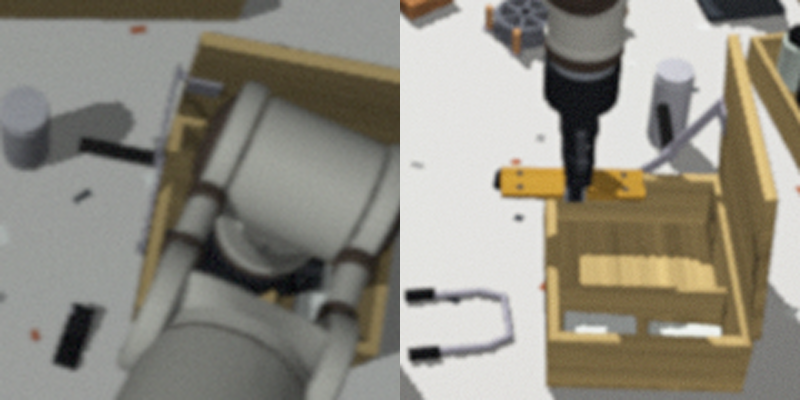

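```bash
python3 - <<'E'
from h import *
C=np.array([579,-164.]);ex=np.array([.983,-.182]);ey=np.array([.182,.983])
f=lambda P:((P[:2]-C)@ex).round(1),
for px in [(250,88),(345,118),(385,140),(300,130)]:
    p=(270+px[0]/2.857,110+px[1]/2.857)
    for z in(280,330,380):
        P=onplane("top",p,z); print(px,z,((P[:2]-C)@ex).round(),((P[:2]-C)@ey).round())
# side: top and bottom of grey wrist
s=lambda u,v:(230+u/2.222,190+v/2.222)
o,d=ray("side",s(580,60)); t=(-107-o[1])/d[1]; print("body top at y=-107",(o+d*t).round())
o,d=ray("side",s(600,0)); t=(-107-o[1])/d[1]; print((o+d*t).round())
E
```

```text
(250, 88) 280 50.0 68.0
(250, 88) 330 28.0 74.0
(250, 88) 380 5.0 80.0
(345, 118) 280 39.0 -10.0
(345, 118) 330 17.0 1.0
(345, 118) 380 -4.0 11.0
(385, 140) 280 27.0 -43.0
(385, 140) 330 6.0 -31.0
(385, 140) 380 -15.0 -19.0
(300, 130) 280 22.0 24.0
(300, 130) 330 2.0 32.0
(300, 130) 380 -19.0 41.0
body top at y=-107 [ 949. -107.  246.]
[ 946. -107.  325.]
```

step_arm:
  steps:
    - {"linear": [0.5, 0, 0], "twist": 0}
    - {"linear": [0.7, 0, 0], "twist": 0}
    - {"linear": [0.7, 0, 0], "twist": 0}
    - {"linear": [0.7, 0, 0], "twist": 0}
    - {"linear": [0.5, 0, 0], "twist": 0}
    - {"linear": [0.275, 0, 0], "twist": 0}
    - {"linear": [0, 0.3, 0], "twist": 0}
    - {"linear": [0, 0.4, 0], "twist": 0}
    - {"linear": [0, 0.4, 0], "twist": 0}
    - {"linear": [0, 0.3, 0], "twist": 0}

```text
t: 15.5
tcp_pos: [578.6, -118.3, 105.8]
tcp_rot: [-1.565, 0.145, -0.142]
force: [0.1, 0.0, -4.0]
finger_gap: 37.1
```

```bash
python3 - <<'E'
from h import *
st()
a=snap("top","t5.png");b=snap("side","s5.png")
c=np.hstack([cv2.resize(a[110:250,270:450],(514,400),interpolation=2)[:,:400],cv2.resize(b[190:370,230:410],(400,400),interpolation=2)])
cv2.imwrite("pics/c6.png",c[:,:,::-1])
E
```

```text
t 15.5 p [ 578.6 -118.3  105.8] yaw x -0.183 ydir [-0.002  0.001 -1.   ] F [ 0.1  0.  -4. ] gap 37.1 q6 [-0.41  0.32  1.66 -0.    1.16 -1.79]
```

View pics/c6.png

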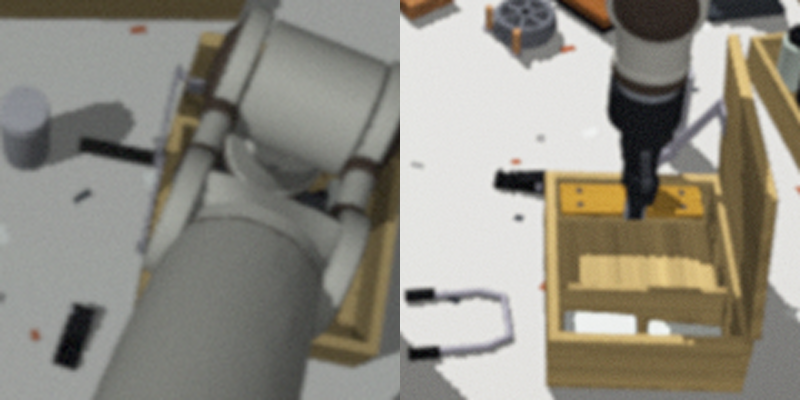

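step_arm:
  steps:
    - {"linear": [0, 0.5, 0], "twist": 0}
    - {"linear": [0, 0.6, 0], "twist": 0}
    - {"linear": [0, 0.7, 0], "twist": 0}
    - {"linear": [0, 0.7, 0], "twist": 0}
    - {"linear": [0, 0.7, 0], "twist": 0}
    - {"linear": [0, 0.6, 0], "twist": 0}
    - {"linear": [0, 0.4, 0], "twist": 0}
    - {"linear": [0, 0.2, 0], "twist": 0}
    - {"linear": [0, 0.15, 0], "twist": 0}
    - {"linear": [0, 0, 0], "twist": 0}

```text
t: 16.6
tcp_pos: [579.8, -118.7, 16.3]
tcp_rot: [-1.566, 0.144, -0.144]
force: [0.6, 1.0, -3.5]
finger_gap: 37.0
```

step_arm:
  steps:
    - {"linear": [0, 0.05, 0], "twist": 0}
    - {"linear": [0, 0.05, 0], "twist": 0}
    - {"linear": [0, 0.05, 0], "twist": 0}
    - {"linear": [0, 0.03, 0], "twist": 0}
    - {"linear": [0, 0, 0], "twist": 0}
    - {"linear": [0, 0, 0], "twist": 0}
    - {"linear": [0, 0, 0], "twist": 0}
    - {"linear": [0, 0, 0], "twist": 0}
    - {"linear": [0, 0, 0], "twist": 0}
    - {"linear": [0, 0, 0], "twist": 0}

```text
t: 17.6
tcp_pos: [579.6, -118.7, 12.7]
tcp_rot: [-1.566, 0.144, -0.144]
force: [0.9, -0.1, -3.6]
finger_gap: 37.1
```

step_arm:
  steps:
    - {"linear": [0, 0.05, 0], "twist": 0}
    - {"linear": [0, 0.05, 0], "twist": 0}
    - {"linear": [0, 0.05, 0], "twist": 0}
    - {"linear": [0, 0.05, 0], "twist": 0}
    - {"linear": [0, 0.05, 0], "twist": 0}
    - {"linear": [0, 0, 0], "twist": 0}
    - {"linear": [0, 0, 0], "twist": 0}
    - {"linear": [0, 0, 0], "twist": 0}
    - {"linear": [0, 0, 0], "twist": 0}
    - {"linear": [0, 0, 0], "twist": 0}

```text
t: 18.6
tcp_pos: [579.6, -118.6, 8.3]
tcp_rot: [-1.566, 0.144, -0.143]
force: [-4.6, 1.1, 5.4]
finger_gap: 37.2
```

step_arm:
  grip: 54
  steps:
    - {"linear": [0, 0, 0], "twist": 0}
    - {"linear": [0, 0, 0], "twist": 0}
    - {"linear": [0, 0, 0], "twist": 0}
    - {"linear": [0, 0, 0], "twist": 0}
    - {"linear": [0, -0.3, 0], "twist": 0}
    - {"linear": [0, -0.6, 0], "twist": 0}
    - {"linear": [0, -0.9, 0], "twist": 0}
    - {"linear": [0, -1, 0], "twist": 0}
    - {"linear": [0, -1, 0], "twist": 0}
    - {"linear": [0, -1, 0], "twist": 0}

```text
t: 19.6
tcp_pos: [580.2, -118.4, 105.7]
tcp_rot: [-1.566, 0.142, -0.145]
force: [-0.2, 0.1, -0.3]
finger_gap: 53.9
```

step_arm:
  steps:
    - {"linear": [-0.6, -0.9, 0], "twist": 0}
    - {"linear": [-1, -0.9, 0], "twist": 0}
    - {"linear": [-1, -0.9, 0], "twist": 0}
    - {"linear": [-1, -0.9, 0], "twist": 0}
    - {"linear": [-1, -0.9, 0], "twist": 0}
    - {"linear": [-1, -0.9, 0], "twist": 0}
    - {"linear": [-1, -0.8, 0], "twist": 0}
    - {"linear": [-1, 0, 0], "twist": 0}
    - {"linear": [-0.7, 0, 0], "twist": 0}
    - {"linear": [-0.2, 0, 0], "twist": 0}

```text
t: 20.6
tcp_pos: [412.0, -87.3, 228.7]
tcp_rot: [-1.567, 0.142, -0.145]
force: [-0.5, -0.5, 0.3]
finger_gap: 53.7
```

```bash
python3 - <<'E'
from h import *
st()
C=np.array([579,-164.]);ex=np.array([.983,-.182]);ey=np.array([.182,.983])
ch=lambda P:(round((P[:2]-C)@ex),round((P[:2]-C)@ey))
for px in [(205,90),(245,15),(270,10),(400,65)]:
    p=(270+px[0]/2.857,110+px[1]/2.857)
    print(px,[(z,ch(onplane("top",p,z))) for z in(300,350,390)])
a=snap("top","t6.png");b=snap("side","s6.png")
c=np.hstack([cv2.resize(a[90:230,260:400],(400,400),interpolation=2),cv2.resize(b[190:330,270:410],(400,400),interpolation=2)])
cv2.imwrite("pics/c7.png",c[:,:,::-1])
E
```

```text
t 20.6 p [412.  -87.3 228.7] yaw x -0.183 ydir [ 0.002 -0.001 -1.   ] F [-0.5 -0.5  0.3] gap 53.7 q6 [-0.5  -0.26  2.01  0.    1.4  -1.89]
(205, 90) [(300, (33, 105)), (350, (11, 108)), (390, (-6, 111))]
(245, 15) [(300, (101, 84)), (350, (75, 89)), (390, (54, 93))]
(270, 10) [(300, (109, 65)), (350, (82, 71)), (390, (61, 76))]
(400, 65) [(300, (82, -42)), (350, (57, -29)), (390, (38, -19))]
```

View pics/c7.png

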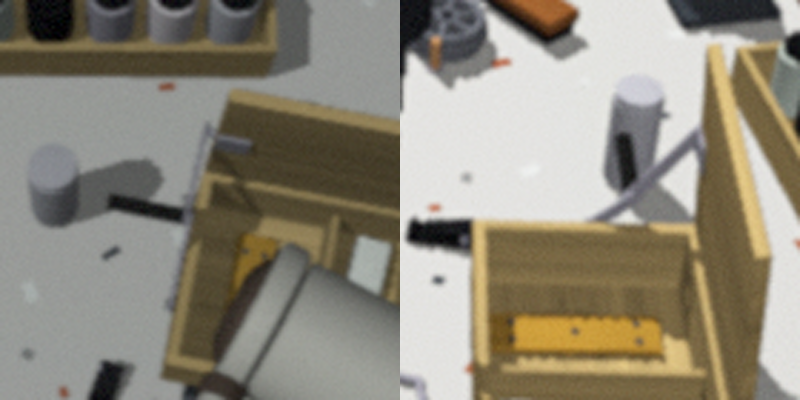

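```bash
python3 - <<'E'
from h import *
for y in(-170,-190,-210):
    for px in((344.8,194.5),):
        o,d=ray("side",px); P=o+d*(y-o[1])/d[1]; print(y,P.round())
# refine rod: side/top pixel ends in c7
T=lambda u,v:(260+u/2.857,90+v/2.857); S=lambda u,v:(270+(u-400)/2.857,190+v/2.857)
C=np.array([579,-164.]);ex=np.array([.983,-.182]);ey=np.array([.182,.983])
for n,p in (("top",T(110,201)),("top",T(182,214)),("side",S(624,138)),("side",S(630,185))):
    P=onplane(n,p,104);print(n,P.round(1),((P[:2]-C)@ex).round(1),((P[:2]-C)@ey).round(1))
# triangulate outer end
A=[];b=[]
for n,p in(("top",T(110,201)),("side",S(624,138))):
    o,d=ray(n,p);d/=np.linalg.norm(d);M=np.eye(3)-np.outer(d,d);A.append(M);b.append(M@o)
print("outer tri",np.linalg.lstsq(np.vstack(A),np.hstack(b),rcond=None)[0].round(1))
E
```

```text
-170 [ 558. -170.  406.]
-190 [ 550. -190.  422.]
-210 [ 543. -210.  438.]
top [655.3  22.3 104. ] 41.1 197.1
top [642.9 -46.3 104. ] 41.4 127.4
side [658.5  24.2 104. ] 43.9 199.5
side [645.5 -36.5 104. ] 42.2 137.5
outer tri [656.3  22.3 105.5]
```

step_arm:
  steps:
    - {"linear": [0, 0, 0], "twist": 0.982}
    - {"linear": [0, 0, 0], "twist": 0.982}
    - {"linear": [0, 0, 0], "twist": 0.982}
    - {"linear": [0, 0, 0], "twist": 0.982}
    - {"linear": [0, 0, 0], "twist": 0.982}
    - {"linear": [0, 0, 0], "twist": 0.982}
    - {"linear": [0, 0, 0], "twist": 0.982}
    - {"linear": [0, 0, 0], "twist": 0.982}
    - {"linear": [0, 0, 0], "twist": 0.982}
    - {"linear": [0, 0, 0], "twist": 0.982}

```text
t: 21.7
tcp_pos: [413.2, -87.8, 227.9]
tcp_rot: [-1.434, 0.757, -0.758]
force: [0.6, 0.6, -0.1]
finger_gap: 54.1
```

step_arm:
  steps:
    - {"linear": [0, 0, 0], "twist": 0.982}
    - {"linear": [0, 0, 0], "twist": 0.982}
    - {"linear": [0, 0, 0], "twist": 0.982}
    - {"linear": [0, 0, 0], "twist": 0.982}
    - {"linear": [0, 0, 0], "twist": 0.982}
    - {"linear": [0, 0, 0], "twist": 0.982}
    - {"linear": [0, 0, 0], "twist": 0.982}
    - {"linear": [0, 0, 0], "twist": 0.982}
    - {"linear": [0, 0, 0], "twist": 0.982}
    - {"linear": [0, 0, 0], "twist": 0.982}

```text
t: 22.7
tcp_pos: [413.2, -87.8, 227.9]
tcp_rot: [-1.115, 1.345, -1.345]
force: [0.1, 0.2, 0.5]
finger_gap: 54.0
```

step_arm:
  grip: 48
  steps:
    - {"linear": [-0.5, 0, 0.7], "twist": 0}
    - {"linear": [-0.6, 0, 1], "twist": 0}
    - {"linear": [-0.6, 0, 1], "twist": 0}
    - {"linear": [-0.6, 0, 1], "twist": 0}
    - {"linear": [-0.6, 0, 1], "twist": 0}
    - {"linear": [-0.6, 0, 1], "twist": 0}
    - {"linear": [-0.6, 0, 1], "twist": 0}
    - {"linear": [-0.6, 0, 1], "twist": 0}
    - {"linear": [-0.6, 0, 1], "twist": 0}
    - {"linear": [-0.6, 0, 1], "twist": 0}

```text
t: 23.7
tcp_pos: [626.4, -6.4, 227.3]
tcp_rot: [-1.117, 1.343, -1.343]
force: [0.2, -0.0, 0.7]
finger_gap: 47.5
```

```bash
cat >> h.py <<'E'
C=np.array([579,-164.]);ex=np.array([.983,-.182]);ey=np.array([.182,.983])
def chest():
    s,M=st(); d=s["tcp_pos"][:2]-C; print("chest x,y",(d@ex).round(1),(d@ey).round(1))
E
python3 -c "
from h import *
chest()"
```

```text
t 23.7 p [626.4  -6.4 227.3] yaw x -1.754 ydir [ 0.  0. -1.] F [ 0.2 -0.   0.7] gap 47.5 q6 [-0.2   0.29  1.45  0.    1.4  -0.02]
chest x,y 17.9 163.5
```

step_arm:
  steps:
    - {"linear": [-0.3, 0, 0.6], "twist": 0}
    - {"linear": [-0.3, 0, 0.6], "twist": 0}
    - {"linear": [0, 0.5, 0], "twist": 0}
    - {"linear": [0, 1, 0], "twist": 0}
    - {"linear": [0, 1, 0], "twist": 0}
    - {"linear": [0, 1, 0], "twist": 0}
    - {"linear": [0, 1, 0], "twist": 0}
    - {"linear": [0, 1, 0], "twist": 0}
    - {"linear": [0, 0.5, 0], "twist": 0}
    - {"linear": [0, 0.2, 0], "twist": 0}

```text
t: 24.7
tcp_pos: [649.3, 0.4, 101.7]
tcp_rot: [-1.119, 1.346, -1.341]
force: [0.7, -0.1, 0.4]
finger_gap: 47.6
```

```bash
python3 - <<'E'
from h import *
chest()
a=snap("top","t7.png");b=snap("side","s7.png")
c=np.hstack([cv2.resize(a[90:230,260:400],(400,400),interpolation=2),cv2.resize(b[170:310,270:410],(400,400),interpolation=2)])
cv2.imwrite("pics/c8.png",c[:,:,::-1])
E
```

```text
t 24.7 p [6.493e+02 4.000e-01 1.017e+02] yaw x -1.754 ydir [-0.003  0.001 -1.   ] F [ 0.7 -0.1  0.4] gap 47.6 q6 [-0.19  0.47  1.48 -0.    1.2  -0.  ]
chest x,y 39.2 174.4
```

View pics/c8.png

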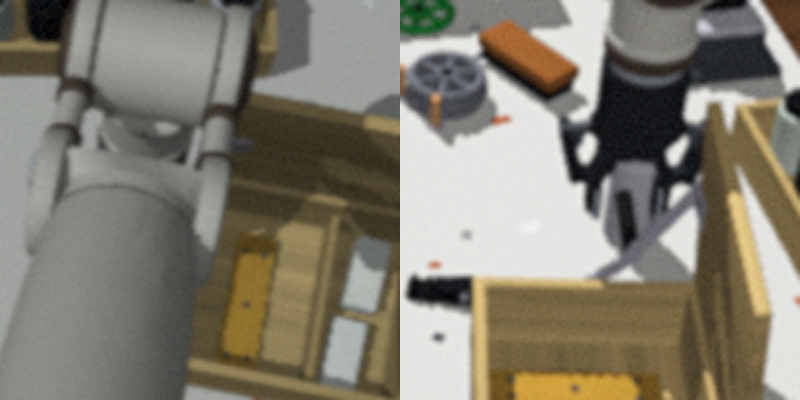

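step_arm:
  grip: 8
  squeeze: 40
  steps:
    - {"linear": [0, 0.3, 0.05], "twist": 0}
    - {"linear": [0, 0.3, 0.05], "twist": 0}
    - {"linear": [0, 0.08, 0], "twist": 0}
    - {"linear": [0, 0, 0], "twist": 0}
    - {"linear": [0, 0, 0], "twist": 0}
    - {"linear": [0, 0, 0], "twist": 0}
    - {"linear": [0, 0, 0], "twist": 0}
    - {"linear": [0, 0, 0], "twist": 0}
    - {"linear": [0, 0, 0], "twist": 0}
    - {"linear": [0, 0, 0], "twist": 0}

```text
t: 25.8
tcp_pos: [651.6, 0.2, 91.2]
tcp_rot: [-1.119, 1.345, -1.342]
force: [-8.0, 1.0, 8.5]
finger_gap: 14.9
```

```bash
python3 - <<'E'
from h import *
chest()
th=np.radians([45,48,51,54,57,60,63,66,69,72,75,78,81,84,87,90,93,96,99,102,105,107.5,110,112.5,115,117,119,121,123,125,127,129,131,132]);
print([(a,b) for a,b in np.c_[-np.diff(np.sin(th)),np.diff(np.cos(th))].__mul__(97/20).round(3).tolist()])
E
```

```text
t 25.8 p [6.516e+02 2.000e-01 9.120e+01] yaw x -1.754 ydir [-0.003  0.    -1.   ] F [-8.   1.   8.5] gap 14.9 q6 [-0.18  0.49  1.48 -0.    1.18 -0.  ]
chest x,y 41.4 174.6
[(-0.175, -0.184), (-0.165, -0.193), (-0.155, -0.201), (-0.144, -0.209), (-0.133, -0.216), (-0.121, -0.223), (-0.109, -0.229), (-0.097, -0.235), (-0.085, -0.239), (-0.072, -0.243), (-0.059, -0.247), (-0.046, -0.25), (-0.033, -0.252), (-0.02, -0.253), (-0.007, -0.254), (0.007, -0.254), (0.02, -0.253), (0.033, -0.252), (0.046, -0.25), (0.059, -0.247), (0.059, -0.203), (0.068, -0.2), (0.077, -0.197), (0.085, -0.194), (0.074, -0.152), (0.079, -0.149), (0.085, -0.147), (0.09, -0.144), (0.095, -0.14), (0.1, -0.137), (0.104, -0.133), (0.109, -0.13), (0.056, -0.063)]
```

step_arm:
  steps:
    - {"linear": [0, -0.175, -0.184], "twist": 0}
    - {"linear": [0, -0.165, -0.193], "twist": 0}
    - {"linear": [0, -0.155, -0.201], "twist": 0}
    - {"linear": [0, -0.144, -0.209], "twist": 0}
    - {"linear": [0, -0.133, -0.216], "twist": 0}
    - {"linear": [0, -0.121, -0.223], "twist": 0}
    - {"linear": [0, -0.109, -0.229], "twist": 0}
    - {"linear": [0, -0.097, -0.235], "twist": 0}
    - {"linear": [0, -0.085, -0.239], "twist": 0}
    - {"linear": [0, -0.072, -0.243], "twist": 0}

```text
t: 26.8
tcp_pos: [613.4, 7.9, 118.6]
tcp_rot: [-1.109, 1.335, -1.348]
force: [8.8, 2.3, 2.6]
finger_gap: 14.5
```

```bash
python3 - <<'E'
from h import *
chest()
a=snap("top","t8.png");b=snap("side","s8.png")
c=np.hstack([cv2.resize(a[90:230,260:400],(400,400),interpolation=2),cv2.resize(b[170:310,270:410],(400,400),interpolation=2)])
cv2.imwrite("pics/c9.png",c[:,:,::-1])
E
```

```text
t 26.8 p [613.4   7.9 118.6] yaw x -1.754 ydir [ 0.01 -0.   -1.  ] F [8.8 2.3 2.6] gap 14.5 q6 [-0.18  0.35  1.6   0.    1.18 -0.  ]
chest x,y 2.5 175.2
```

View pics/c9.png

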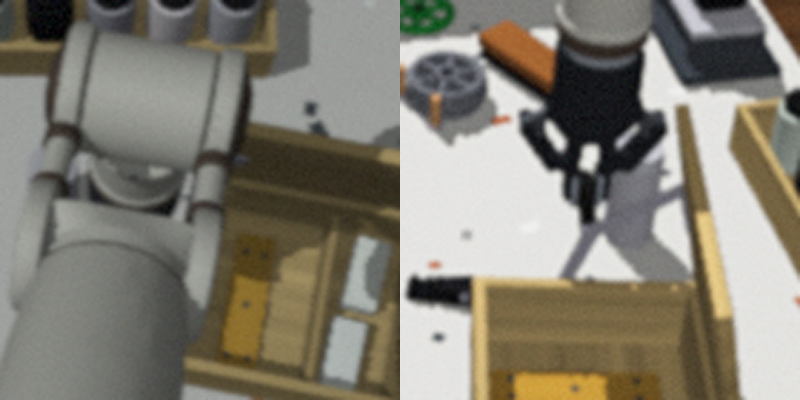

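step_arm:
  steps:
    - {"linear": [0, -0.059, -0.247], "twist": 0}
    - {"linear": [0, -0.046, -0.25], "twist": 0}
    - {"linear": [0, -0.033, -0.252], "twist": 0}
    - {"linear": [0, -0.02, -0.253], "twist": 0}
    - {"linear": [0, -0.007, -0.254], "twist": 0}
    - {"linear": [0, 0.007, -0.254], "twist": 0}
    - {"linear": [0, 0.02, -0.253], "twist": 0}
    - {"linear": [0, 0.033, -0.252], "twist": 0}
    - {"linear": [0, 0.046, -0.25], "twist": 0}
    - {"linear": [0, 0.059, -0.247], "twist": 0}

```text
t: 27.9
tcp_pos: [564.5, 17.6, 120.1]
tcp_rot: [-1.107, 1.335, -1.347]
force: [4.4, 4.4, 15.8]
finger_gap: 14.2
```

```bash
python3 -c "
from h import *
chest()"
```

```text
t 27.9 p [564.5  17.6 120.1] yaw x -1.755 ydir [ 0.011  0.001 -1.   ] F [ 4.4  4.4 15.8] gap 14.2 q6 [-0.18  0.23  1.74  0.    1.16 -0.  ]
chest x,y -47.3 175.9
```

step_arm:
  steps:
    - {"linear": [0, 0.05, -0.203], "twist": 0}
    - {"linear": [0, 0.06, -0.2], "twist": 0}
    - {"linear": [0, 0.07, -0.197], "twist": 0}
    - {"linear": [0, 0.08, -0.194], "twist": 0}
    - {"linear": [0, 0.07, -0.152], "twist": 0}
    - {"linear": [0, 0.075, -0.149], "twist": 0}
    - {"linear": [0, 0.08, -0.147], "twist": 0}
    - {"linear": [0, 0.085, -0.144], "twist": 0}
    - {"linear": [0, 0.09, -0.14], "twist": 0}
    - {"linear": [0, 0.1, -0.137], "twist": 0}

```text
t: 28.9
tcp_pos: [529.9, 24.3, 102.4]
tcp_rot: [-1.11, 1.34, -1.344]
force: [5.1, 6.6, 4.0]
finger_gap: 14.3
```

```bash
python3 -c "
from h import *
chest()"
```

```text
t 28.9 p [529.9  24.3 102.4] yaw x -1.755 ydir [ 0.006  0.002 -1.   ] F [5.1 6.6 4. ] gap 14.3 q6 [-0.18  0.18  1.84  0.    1.11 -0.  ]
chest x,y -82.5 176.2
```

step_arm:
  steps:
    - {"linear": [0, 0.1, -0.133], "twist": 0}
    - {"linear": [0, 0.1, -0.13], "twist": 0}
    - {"linear": [0, 0.1, -0.125], "twist": 0}
    - {"linear": [0, 0.06, -0.06], "twist": 0}
    - {"linear": [0, 0.06, -0.06], "twist": 0}
    - {"linear": [0, 0, 0], "twist": 0}
    - {"linear": [0, 0, 0], "twist": 0}
    - {"linear": [0, 0, 0], "twist": 0}
    - {"linear": [0, 0, 0], "twist": 0}
    - {"linear": [0, 0, 0], "twist": 0}

```text
t: 29.9
tcp_pos: [520.0, 26.1, 94.0]
tcp_rot: [-1.11, 1.34, -1.344]
force: [4.4, 6.5, 4.2]
finger_gap: 13.9
```

```bash
python3 - <<'E'
from h import *
chest()
a=snap("top","t9.png");b=snap("side","s9.png")
c=np.hstack([cv2.resize(a[110:250,270:450],(400,311),interpolation=2),cv2.resize(b[230:370,270:410],(400,400),interpolation=2)[:311]])
d=cv2.resize(b[240:300,280:400],(800,289)[:2],interpolation=2)
cv2.imwrite("pics/c10.png",np.vstack([c,d])[:,:,::-1])
E
```

```text
t 29.9 p [520.   26.1  94. ] yaw x -1.755 ydir [ 0.006  0.002 -1.   ] F [4.4 6.5 4.2] gap 13.9 q6 [-0.18  0.17  1.88  0.    1.09 -0.  ]
chest x,y -92.6 176.1
```

step_arm:
  steps:
    - {"linear": [0, 0.06, -0.06], "twist": 0}
    - {"linear": [0, 0.06, -0.06], "twist": 0}
    - {"linear": [0, 0.06, -0.06], "twist": 0}
    - {"linear": [0, 0, 0], "twist": 0}
    - {"linear": [0, 0, 0], "twist": 0}
    - {"linear": [0, 0, 0], "twist": 0}
    - {"linear": [0, 0, 0], "twist": 0}
    - {"linear": [0, 0, 0], "twist": 0}
    - {"linear": [0, 0, 0], "twist": 0}
    - {"linear": [0, 0, 0], "twist": 0}

```text
t: 31.0
tcp_pos: [519.7, 26.2, 93.4]
tcp_rot: [-1.105, 1.334, -1.348]
force: [6.5, 6.6, 14.8]
finger_gap: 14.1
```

```bash
python3 - <<'E'
from h import *
chest()
a=snap("top","t10.png");b=snap("side","s10.png")
c=np.hstack([cv2.resize(a[110:250,270:450],(400,311),interpolation=2),cv2.resize(b[230:370,270:410],(400,400),interpolation=2)[:311]])
d=cv2.resize(b[240:283,280:400],(800,287),interpolation=2)
cv2.imwrite("pics/c10.png",np.vstack([c,d])[:,:,::-1])
# lid free edge expected px when shut (z 92 top, mid 86), and at 0.05 / 0.1 rad open
for a0 in(0,.05,.1,.2):
  for y in(115,-115):
    x=100-200*np.cos(a0)-6*np.sin(a0)*0; z=86+200*np.sin(a0)+6
    P=np.r_[C+x*ex+y*ey,z]; print(a0,y,proj("side",P).round(1),proj("top",P).round(1))
E
```

```text
t 31.0 p [519.7  26.2  93.4] yaw x -1.755 ydir [ 0.014  0.001 -1.   ] F [ 6.5  6.6 14.8] gap 14.1 q6 [-0.18  0.16  1.88  0.    1.08 -0.  ]
chest x,y -92.9 176.2
0 115 [294.6 263.7] [318.9 216.6]
0 -115 [297.5 340.2] [404.2 232.7]
0.05 115 [294.9 260.9] [319.3 215.8]
0.05 -115 [297.8 337.3] [405.4 232. ]
0.1 115 [295.3 258. ] [319.6 214.7]
0.1 -115 [298.4 334.4] [406.5 231.1]
0.2 115 [296.9 252.3] [320.5 212. ]
0.2 -115 [300.2 328.6] [409.  228.7]
```

step_arm:
  grip: 45
  steps:
    - {"linear": [0, 0, 0], "twist": 0}
    - {"linear": [0, 0, 0], "twist": 0}
    - {"linear": [0, 0, 0], "twist": 0}
    - {"linear": [0, 0, 0], "twist": 0}
    - {"linear": [0, -0.3, 0], "twist": 0}
    - {"linear": [0, -0.6, 0], "twist": 0}
    - {"linear": [0, -1, 0], "twist": 0}
    - {"linear": [0, -1, 0], "twist": 0}
    - {"linear": [0, -1, 0], "twist": 0}
    - {"linear": [0, -1, 0], "twist": 0}

```text
t: 32.1
tcp_pos: [514.3, 25.6, 188.0]
tcp_rot: [-1.116, 1.342, -1.344]
force: [0.3, 0.2, 0.6]
finger_gap: 45.1
```

step_arm:
  steps:
    - {"linear": [-0.5, -0.5, -0.5], "twist": 0}
    - {"linear": [-0.8, -0.5, -0.5], "twist": 0}
    - {"linear": [-0.8, 0, -0.5], "twist": 0}
    - {"linear": [-0.8, 0, -0.5], "twist": 0}
    - {"linear": [-0.8, 0, -0.5], "twist": 0}
    - {"linear": [-0.5, 0, -0.5], "twist": 0}
    - {"linear": [0, 0, 0], "twist": 0}
    - {"linear": [0, 0, 0], "twist": 0}
    - {"linear": [0, 0, 0], "twist": 0}
    - {"linear": [0, 0, 0], "twist": 0}

```text
t: 33.1
tcp_pos: [470.7, 118.6, 206.0]
tcp_rot: [-1.116, 1.344, -1.344]
force: [0.0, 1.1, 0.2]
finger_gap: 45.1
```

```bash
python3 - <<'E'
from h import *
chest()
a=snap("top","t11.png");b=snap("side","s11.png")
c=np.hstack([cv2.resize(a[110:250,270:450],(400,311),interpolation=2),cv2.resize(b[160:370,240:410],(400,494),interpolation=2)[:311]])
d=np.hstack([cv2.resize(b[240:290,280:410],(560,215),interpolation=2),cv2.resize(a[170:240,165:243],(240,215),interpolation=2)])
cv2.imwrite("pics/c11.png",np.vstack([c,d])[:,:,::-1])
E
```

```text
t 33.1 p [470.7 118.6 206. ] yaw x -1.755 ydir [ 0. -0. -1.] F [0.  1.1 0.2] gap 45.1 q6 [-0.   -0.06  1.87 -0.    1.33  0.18]
chest x,y -157.9 258.1
```

View pics/c11.png

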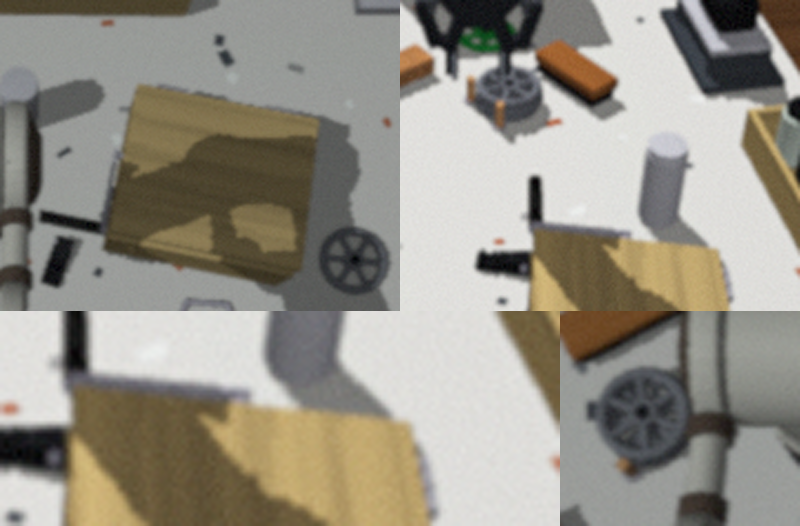

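```bash
python3 - <<'E'
from h import *
b=cv2.imread("pics/s11.png"); g=cv2.cvtColor(b,6).astype(int)
for x in(301,308,320,345,370,380): print(x,"far",[int(v) for v in g[250:275,x]],"near",[int(v) for v in g[330:372,x]])
for y in(290,310,330): print("row",y,[int(v) for v in g[y,286:306]])
for a0 in(0,.05,.1):
  for r in(10,100,195):
    for y in(115,-115):
      o=[]
      for dz in(6,-6):
        x=100-r*np.cos(a0)-dz*np.sin(a0); z=86+r*np.sin(a0)+dz*np.cos(a0)
        o.append(proj("side",np.r_[C+x*ex+y*ey,z]).round(1).tolist())
      print(a0,r,y,o)
for x in(-95,0,95): print("box",x,[proj("side",np.r_[C+x*ex+y*ey,z]).round(1).tolist() for y in(115,-115) for z in(80,0)])
E
```

```text
301 far [199, 197, 198, 179, 155, 116, 97, 98, 92, 100, 101, 97, 100, 100, 102, 102, 99, 100, 100, 97, 98, 106, 114, 134, 162] near [97, 100, 101, 105, 107, 100, 94, 89, 87, 87, 92, 89, 95, 99, 94, 100, 93, 98, 100, 98, 98, 101, 99, 98, 96, 96, 95, 100, 105, 106, 107, 107, 102, 98, 109, 117, 117, 117, 118, 118, 123, 117]
308 far [222, 220, 224, 221, 201, 153, 119, 101, 98, 94, 93, 93, 91, 94, 92, 91, 91, 88, 88, 93, 91, 93, 87, 92, 92] near [88, 87, 91, 97, 102, 101, 111, 125, 134, 116, 101, 94, 87, 96, 96, 96, 91, 96, 95, 98, 100, 101, 98, 103, 99, 89, 97, 101, 103, 104, 110, 110, 101, 104, 103, 115, 120, 118, 119, 117, 118, 120]
320 far [225, 222, 223, 225, 226, 214, 167, 112, 97, 91, 91, 91, 89, 86, 95, 91, 92, 92, 89, 92, 92, 88, 88, 86, 87] near [128, 98, 90, 88, 99, 98, 103, 113, 121, 116, 103, 88, 94, 97, 101, 95, 97, 92, 92, 94, 101, 98, 100, 100, 97, 99, 94, 101, 98, 102, 112, 109, 110, 104, 99, 111, 117, 121, 119, 118, 121, 121]
345 far [102, 103, 105, 103, 102, 109, 139, 175, 195, 211, 222, 221, 202, 183, 176, 173, 171, 170, 170, 169, 173, 173, 169, 172, 173] near [88, 93,
[... 1472 characters left out ...]
.7, 341.2], [385.1, 344.5]]
0.05 100 115 [[334.4, 262.8], [334.2, 266.2]]
0.05 100 -115 [[344.2, 339.3], [343.9, 342.7]]
0.05 195 115 [[296.7, 261.0], [296.8, 264.4]]
0.05 195 -115 [[300.0, 337.4], [300.0, 340.8]]
0.1 10 115 [[369.8, 264.4], [369.6, 267.8]]
0.1 10 -115 [[385.6, 341.0], [385.3, 344.4]]
0.1 100 115 [[334.6, 261.4], [334.7, 264.8]]
0.1 100 -115 [[344.4, 337.9], [344.4, 341.3]]
0.1 195 115 [[297.1, 258.2], [297.4, 261.6]]
0.1 195 -115 [[300.4, 334.6], [300.7, 338.1]]
box -95 [[296.4, 267.1], [295.1, 288.4], [299.6, 343.6], [298.0, 364.9]]
box 0 [[333.9, 267.6], [331.1, 288.9], [343.4, 344.1], [339.8, 365.5]]
box 95 [[371.3, 268.1], [367.1, 289.4], [387.3, 344.7], [381.7, 366.0]]
```

step_arm:
  grip: 0
  steps:
    - {"linear": [0.7, 0, 0], "twist": 0}
    - {"linear": [1, 0, 0], "twist": 0}
    - {"linear": [1, 0, 0], "twist": 0}
    - {"linear": [1, 0, 0], "twist": 0}
    - {"linear": [1, 0, 0], "twist": 0}
    - {"linear": [1, 0, 0], "twist": 0}
    - {"linear": [1, 0, 0.3], "twist": 0}
    - {"linear": [1, 0, 0.6], "twist": 0}
    - {"linear": [1, 0, 0.7], "twist": 0}
    - {"linear": [1, 0, 0.7], "twist": 0}

```text
t: 34.2
tcp_pos: [480.1, -81.9, 206.1]
tcp_rot: [-1.117, 1.343, -1.344]
force: [-0.8, -0.2, 0.6]
finger_gap: 0.2
```

step_arm:
  steps:
    - {"linear": [1, 0, 0.7], "twist": 0}
    - {"linear": [1, 0, 0.7], "twist": 0}
    - {"linear": [1, 0, 0.7], "twist": 0}
    - {"linear": [0.2, 0.8, 0], "twist": 0}
    - {"linear": [0, 1, 0], "twist": 0}
    - {"linear": [0, 1, 0], "twist": 0}
    - {"linear": [0, 1, 0], "twist": 0}
    - {"linear": [0, 0.5, 0], "twist": 0}
    - {"linear": [0, 0.3, 0], "twist": 0}
    - {"linear": [0, 0.1, 0], "twist": 0}

```text
t: 35.2
tcp_pos: [509.8, -150.9, 111.9]
tcp_rot: [-1.117, 1.343, -1.343]
force: [0.2, -0.3, 0.7]
finger_gap: 0.0
```

```bash
python3 -c "
from h import *
chest()"
```

```text
t 35.2 p [ 509.8 -150.9  111.9] yaw x -1.754 ydir [-0. -0. -1.] F [ 0.2 -0.3  0.7] gap 0.0 q6 [-0.52  0.17  1.83 -0.    1.14 -0.33]
chest x,y -70.4 0.3
```

Descend in small steps toward the shut height of 92 mm.

step_arm:
  steps:
    - {"linear": [0, 0.1, 0], "twist": 0}
    - {"linear": [0, 0.1, 0], "twist": 0}
    - {"linear": [0, 0.1, 0], "twist": 0}
    - {"linear": [0, 0.1, 0], "twist": 0}
    - {"linear": [0, 0.1, 0], "twist": 0}
    - {"linear": [0, 0.1, 0], "twist": 0}
    - {"linear": [0, 0.1, 0], "twist": 0}
    - {"linear": [0, 0.1, 0], "twist": 0}
    - {"linear": [0, 0.05, 0], "twist": 0}
    - {"linear": [0, 0, 0], "twist": 0}

```text
t: 36.2
tcp_pos: [509.8, -150.5, 94.8]
tcp_rot: [-1.117, 1.343, -1.343]
force: [-0.5, -0.2, -0.1]
finger_gap: 0.4
```

step_arm:
  steps:
    - {"linear": [0, 0.05, 0], "twist": 0}
    - {"linear": [0, 0.05, 0], "twist": 0}
    - {"linear": [0, 0.05, 0], "twist": 0}
    - {"linear": [0, 0, 0], "twist": 0}
    - {"linear": [0, 0, 0], "twist": 0}
    - {"linear": [0, 0, 0], "twist": 0}
    - {"linear": [0, 0, 0], "twist": 0}
    - {"linear": [0, 0, 0], "twist": 0}
    - {"linear": [0, 0, 0], "twist": 0}
    - {"linear": [0, 0, 0], "twist": 0}

```text
t: 37.2
tcp_pos: [510.0, -150.6, 92.1]
tcp_rot: [-1.117, 1.343, -1.343]
force: [-0.1, 0.1, 0.8]
finger_gap: 0.2
```

step_arm:
  steps:
    - {"linear": [0, 0.05, 0], "twist": 0}
    - {"linear": [0, 0.05, 0], "twist": 0}
    - {"linear": [0, 0, 0], "twist": 0}
    - {"linear": [0, 0, 0], "twist": 0}
    - {"linear": [0, 0, 0], "twist": 0}
    - {"linear": [0, 0, 0], "twist": 0}
    - {"linear": [0, 0, 0], "twist": 0}
    - {"linear": [0, 0, 0], "twist": 0}
    - {"linear": [0, 0, 0], "twist": 0}
    - {"linear": [0, 0, 0], "twist": 0}

```text
t: 38.2
tcp_pos: [510.1, -150.6, 91.9]
tcp_rot: [-1.117, 1.343, -1.343]
force: [-5.8, 3.3, 14.4]
finger_gap: -0.0
```

The lid is solid at z = 92 mm, which is exactly the shut height. Retreating and handing in.

step_arm:
  steps:
    - {"linear": [0, -0.3, 0], "twist": 0}
    - {"linear": [0, -0.8, 0], "twist": 0}
    - {"linear": [0, -1, 0], "twist": 0}
    - {"linear": [0, -1, 0], "twist": 0}
    - {"linear": [0, -1, 0], "twist": 0}
    - {"linear": [0, -0.8, 0], "twist": 0}
    - {"linear": [0, -0.3, 0], "twist": 0}
    - {"linear": [0, 0, 0], "twist": 0}
    - {"linear": [0, 0, 0], "twist": 0}
    - {"linear": [0, 0, 0], "twist": 0}

```text
t: 39.2
tcp_pos: [509.3, -150.2, 192.7]
tcp_rot: [-1.118, 1.345, -1.341]
force: [0.3, -0.1, -0.8]
finger_gap: 0.1
```

```bash
python3 -c "
from h import *
st(); print(bot.sign_off())"
```

```text
t 39.2 p [ 509.3 -150.2  192.7] yaw x -1.754 ydir [-0.002  0.001 -1.   ] F [ 0.3 -0.1 -0.8] gap 0.1 q6 [-0.51  0.08  1.76  0.    1.3  -0.33]
the job is handed in; nothing more can be done
None
```

The plate is in the chest's wide compartment, the stay is unlocked and the lid is shut. I handed the job in at about 39 s; sign-off reports no verdict.

- **Plate:** I pulled it about 110 mm out between the dowels, gripped it again at its middle, and laid it in the compartment along the chest's length. It was flat in every picture taken before the lid closed.
- **Baskets:** The pictures after the pull show them still stacked against the dowels, and the last one shows nothing out of place.
- **Lid:** I gripped the knee rod and carried it slowly round its arc until the lid met its stop. I never measured the lid's speed. I kept the knee to about 3° per 0.1 s or less.
- **Last checks:** A rough edge measurement in the last side picture disagreed, hinting at a lid up to about 0.06 rad open, with the stay partly hiding the edge. So I probed the lid with the shut fingertips. It met firm resistance (14 N) at 92 mm, the fully shut height, so I take it as shut. The gripper was clear of everything at hand-in.
- **Bystanders:** None looked moved in the pictures, but I did not measure them again.

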